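Press a stiff jar lid home with a ratchet press

TASK

Use the small ratchet press to push the glass jar's wooden lid fully home: pump the press's trigger down, letting it come all the way back up between strokes, and stop as soon as you feel it go stiff with the lid down, because the glass cracks if you force it. Then press the release tab down so that the jaw springs all the way back up, and leave the jar upright in its place with everything let go. Work only the trigger and the tab, gently: do not touch the jar, its lid or the toothed bar, and leave the other things on the worktop alone.

Things in the scene. Friction and masses are not known exactly. Their poses are not given: they have to be found in the camera images.
- press: The ratchet press (a one-hand bar clamp stood upright in a grey steel frame): foot 160 x 120 x 14 mm, frame 34 x 36 mm and 268 mm high (the bar's top reaches 297 mm), fixed to the worktop. Origin on the worktop under the upright toothed bar; x points from the bar towards the jar (the trigger is on the -x side), z up.
- clamp_bar: Upright steel toothed bar (10 x 16 mm, 17 mm over the teeth, sticking out of the frame's top) with a jaw arm 18 mm thick and wide that reaches out in +x over the jar and a sprung rubber pad, 34 mm across, under it. It slides only vertically; a light spring (about 5 N) pulls it up; it holds at ratchet steps of 7 mm. Not to be pushed by the robot. Origin on the worktop when fully up.
- jaw_pad (a point): Centre of the underside of the jaw's rubber pad: 151.5 mm above the worktop when fully up, starts 0 to 14 mm lower (a whole number of 7 mm steps); 120 mm is the top of a lid fully home. The lid slides at about 15 N; once it is home the pad gives 30 N per mm, and the glass cracks at 45 N on the pad (about 22 N on the trigger end).
- trigger: Black lever, 22 mm wide, 10 mm thick, sticking out of the frame to -x. Origin on its pivot, 17 mm to +x of the bar, 222 mm above the worktop. At rest it slopes up 0.33 rad; pushed down it swings 0.66 rad to a hard stop; a light spring (3 N at the end) lifts it. The first 0.27 rad is idle; a near-full stroke gains one 7 mm ratchet step; the next bite needs it fully up again.
- trigger_end (a point): Top face of the trigger 95 mm from its pivot, on small ridges: push here, straight down. About 257 mm above the worktop at rest, 196 mm at the hard stop, moving 5 mm sideways; push 50 to 58 mm for a full stroke. The push needed is 3 N idle, 6 to 9 N moving the jaw, 12 to 14 N sliding the lid; with the lid home it climbs steeply, 3 N per mm: stop at 15 to 18 N.
- release: The holding pawl with a steel lever that runs back over the top of the frame to a flat tab above the jar. Origin on its pivot. Pressing the tab lifts the pawl out of the teeth, so the jaw springs up; a spring lifts the tab again. Works only with the trigger let go (fully up).
- release_tab (a point): Centre of the top face of the release tab, 34 x 22 x 6 mm, 62 mm to +x of the bar, about 270 mm above the worktop at rest. It goes down 24 mm to a hard stop; the teeth are free after about 14 mm. It takes 1 to 10 N. Hold it down about a second while the jaw rises.
- jar: Glass tumbler jar, 80 mm across and 91 mm high, loose, standing upright on the foot among four short rubber pins. Origin under its base. It carries the lid.
- lid (a joint): How far the wooden lid (82 mm across, 14 mm thick, with a plug and rubber seal below) still stands above the jar's rim, m: 0 = fully home; starts 0.008 to 0.012. It is stiff and stays where it is pushed.
- lid_top (a point): Centre of the lid's top face.
- nest (a point): Centre of the jar's place on the foot, 62 mm to +x of the bar, 14.5 mm above the worktop.
- timer: Bystander: round kitchen timer, 62 mm across, 51 mm high. Origin under its base.
- spice_a: Bystander: spice jar with black cap, 41 mm across, 105 mm high. Origin under its base.
- spice_b: Bystander: spice jar like the other. Origin under its base.
- onion: Bystander: red onion, 65 mm. Origin under its base.
- lemon: Bystander: lemon on the small chopping board, 78 mm long. Origin under it.
- garlic: Bystander: garlic bulb on the small chopping board, 60 mm. Origin under it.

How it is judged:
On the way, in this order (a step that is already met when the one before it is completed fails the run):
1. the lid is pressed fully home by the jaw (value of joint lid below 0.0015 m and z of jaw_pad in the frame of press below 0.128 m), for 0.2 s.
2. the release is pressed and the jaw springs back up (z of jaw_pad in the frame of press above 0.148 m), for 0.1 s.
At the end, for the whole second after the job is handed in: The lid is home on the jar (within 1.5 mm), the jaw is back up (within 3.5 mm of its top), trigger and release tab are up again, and the jar stands upright in its place on the press's foot (within 8 mm), at rest (value of joint lid below 0.0015 m and z of jaw_pad in the frame of press above 0.148 m and horizontal distance between jar and nest below 0.008 m and angle between jar's own z axis and vertical below 0.1 rad and linear speed of jar below 0.02 m/s and z of trigger_end in the frame of press above 0.252 m and z of release_tab in the frame of press above 0.255 m); the robot touches nothing.
It fails at once if the jaw presses the jar so hard that the glass cracks (over 45 N) (contact force between clamp_bar and jar above 45 N).
It fails at once if the robot touches the jar or its lid (contact force between any of the fingers, the arm and jar above 1 N).
It fails at once if the robot pushes the bar or jaw instead of using the trigger (contact force between any of the fingers, the arm and clamp_bar above 3 N).
It fails at once if the trigger or the release is forced (over 35 N) (contact force between any of the fingers, the arm and trigger above 35 N or contact force between any of the fingers, the arm and release above 35 N).
It fails at once if a bystander is disturbed (moved over 3 cm) (distance of any of timer, spice_a, spice_b, onion, lemon, garlic from where it was at the start of the episode above 0.03 m).
It also fails if it takes over 54 s, if anything falls off the work surface, if the arm or the gripper's body presses on something with over 40 N, if the wrist force passes 120 N, or if a joint passes its speed limit or range.

ROBOT

A 6-joint arm with a two-finger parallel gripper is mounted at the origin on a cart in front of the work surface, level with it; the furniture and walls round the work are solid. World frame = base frame: x ahead of the robot, y to its left, z up, the work surface at z = 0. Lengths are in m, angles in rad, forces in N, time in s.
With the tool pointing down it reaches from about 0.25 to 0.725 m from the base axis. Payload 4 kg.
Tool frame: the origin (TCP) lies on the centre line of the jaws, within the pads' length; the fingertips stand tip_reach ahead of it and the grasp point (between the pads) lies 5 mm behind it (tip_reach is the distance from the TCP to the fingertips, in m); z points along the fingers, y is the direction in which the jaws open and shut (so a half turn about z gives the same grasp; the last joint's range is limited). The gripper opens to 85 mm and grips with 20 to 120 N. Pads are 22 mm wide; open, the fingers measure 114 mm over their backs; the gripper's body (76 mm by 85 mm) begins 54 mm behind the grasp point. The pads swing forward as they close: fully open they stand 13 mm farther back than shut.
Start: joints at [-1.144, 0.241, 0.005, 1.335, 0, 1.571], TCP at [0.207, -0.455, 0.245] pointing down, gripper open.
Joint ranges: [-2.72, 2.72], [-1.05, 1.87], [-1.09, 1.28], [-1.99, 2.15], [-1.42, 1.44], [-3.14, 3.14]. Speed limits (rad/s): [2.79, 2.79, 3.14, 3.14, 3.14, 3.14].

INTERFACE

Orientations are given as a unit quaternion [x, y, z, w].
In Python, from workcell import * gives the robot as it stands.
- The arm moves only by the tool arm_command, never from a script. Its arguments are lists of equal length, an entry for each row: "translation": the shift along the tool's x, y, z in cm, a list of three; "turn": the turn about the tool's z in rad; "hand": the closure, from 0 (fully open) to 1 (shut). In form: {"translation": [[x, y, z], ...], "turn": [turn, ...], "hand": [hand, ...]}. A call has 1 to 5 rows; each row is the pose to reach, as a shift and turn from the pose commanded when the call began, along the tool's axes at that moment; what a row does not reach only later rows make up. A row lasts 1/12 s, in which the tool goes at most 41.7 mm and 7.16 degrees, less where a joint would pass 70% of its speed; a pose out of reach is approached as far as the arm can. A call with a gripper value outside its range is refused whole. The fingers move at their own pace and stop on an object; the grip force is fixed at half the most. Time passes only in rows, so rows that repeat a pose let the fingers close. It gives the time, the measured TCP pose, the force and the opening at its end, in the units of the state.
- get_obs(): the state, without advancing time (a new reading comes with each control period).
- camera(name): name is "side" or "top" or "wrist"; returns (picture, depth): 400x640x3 uint8, red, green, blue; 400x640 float32, m along the optical axis (not along the pixel's ray), 0 where there is no reading.
- camera_info(name): a dict with "mtx" (3x3 intrinsics, pixels), "dist_coeffs" ([k1, k2, p1, p2, k3] as OpenCV has them; the pictures are not rectified), "world_to_cam" (4x4, takes a point from world to camera coordinates). Camera axes: x right, y down, z forward; pixel columns grow to the right and rows downward; lengths in m; the calibration is good to about 2 mm. A picture is of the moment at which its call begins: read the wrist's pose just before it. camera_info takes no time and is no camera call; for the wrist camera it gives the pose at the moment of the call.
- job_done(): hands the job in, once; it reports no verdict.
Trained networks look in the newest picture that a camera, given by its name, has taken for a name from the list of things; names that differ only in an ending like _2 or _b are one class to them, and where a whole thing is asked for, a point or a joint stands for the part that bears it (a point fixed in the world has none). Each returns a list of dicts, best first, with "conf" (0 to 1); they miss things now and then, are a little off and sometimes report something else, mostly with a low value. They report only what shows in the picture. A call takes as long as a camera call.
- search_frame(camera, name): "location" ([row, column] in pixels, amid what is visible of it).
- spot_point(camera, name): "location" ([row, column] in pixels: a listed point, or the origin of a listed thing).
The state is a dict: "clock": time; "joint_pos": joint angles; "joint_vel": joint speeds; "tau": joint torques, N m; "eef_pos": TCP position; "tool_rot": TCP orientation; "ft_force": force on the tool from outside, world axes, zero at the start; "ft_torque": the same for the moment, N m; "grip_width": finger opening in m.
Only numpy, scipy, OpenCV 4.12 (cv2) and the standard library are available. Lean on these libraries where they do the work, as an engineer would, in place of code of your own. Each camera call takes 0.05 s, during which the arm holds its last target. There are 200 camera calls.

## Working session

There is one attempt and no reset: what is moved stays moved. The work goes in short steps, Python scripts to look and compute and a tool call to move; the robot and the scene stay as the last step left them, time stands still between calls to the robot, and variables do not carry over. Pictures are saved under pics/ and viewed, about 8 in all and at most 12, crops included, and the job is handed in when it is done.

Besides the shell and the picture viewer there is one more tool, called after "Call:" by a JSON object that holds its "name" and its "arguments". arm_command: Moves the arm, as the interface text tells. Its arguments: {"type":"object","properties":{"translation":{"type":"array","items":{"type":"array","items":{"type":"number"}}},"turn":{"type":"array","items":{"type":"number"}},"hand":{"type":"array","items":{"type":"number"}}},"required":["translation","turn","hand"]}

```bash
mkdir -p pics
cat > h.py <<'E'
from workcell import *
import numpy as np, cv2
def world(cam, rc, depth, info=None):
    i=info or camera_info(cam); r,c=rc
    K=np.array(i["mtx"],float);d=np.array(i["dist_coeffs"],float)
    n=cv2.undistortPoints(np.array([[[c,r]]],float),K,d)[0,0]
    r0,c0=int(round(r)),int(round(c)); p=depth[max(r0-1,0):r0+2,max(c0-1,0):c0+2]; p=p[p>0]
    z=np.median(p) if p.size else np.nan
    T=np.linalg.inv(np.array(i["world_to_cam"]))
    return (T@np.array([n[0]*z,n[1]*z,z,1]))[:3]
def pix(cam,P):
    i=camera_info(cam);T=np.array(i["world_to_cam"])
    p,_=cv2.projectPoints(np.array([P],float),cv2.Rodrigues(T[:3,:3])[0],T[:3,3],np.array(i["mtx"],float),np.array(i["dist_coeffs"],float))
    return p[0,0][::-1]
E
python3 - <<'E'
from h import *
o=get_obs();print({k:np.round(v,3) for k,v in o.items()})
for cam in("side","top"):
    im,d=camera(cam);cv2.imwrite(f"pics/{cam}0.png",im[:,:,::-1])
    print(cam,np.round(np.linalg.inv(np.array(camera_info(cam)["world_to_cam"]))[:3],2).tolist())
    for n in("trigger_end","release_tab","jaw_pad","lid_top","press","trigger","nest"):
        for q in spot_point(cam,n)[:2]:print(cam,n,np.round(q["location"]),round(q["conf"],2),np.round(world(cam,q["location"],d),3))
try:
    import workcell;print([x for x in dir(workcell) if x[0]!='_'])
except Exception as e:print(e)
E
```

```text
{'clock': np.float64(0.0), 'joint_pos': array([-1.144,  0.241,  0.004,  1.335, -0.   ,  1.571]), 'joint_vel': array([ 0.001,  0.   , -0.001, -0.001, -0.   ,  0.001]), 'tau': array([ 0.0000e+00, -3.7232e+01,  2.5241e+01,  1.7000e-02, -0.0000e+00,
        0.0000e+00]), 'eef_pos': array([ 0.207, -0.455,  0.244]), 'tool_rot': array([ 0.977,  0.212, -0.   , -0.001]), 'ft_force': array([0.242, 0.117, 0.871]), 'ft_torque': array([ 0.036, -0.019, -0.012]), 'grip_width': np.float64(0.085)}
side [[0.9, -0.34, 0.27, 0.21], [-0.44, -0.73, 0.53, -0.9], [0.02, -0.6, -0.8, 1.32]]
side trigger_end [235. 301.] 0.82 [ 0.477 -0.282  0.257]
side release_tab [250. 347.] 0.61 [ 0.56  -0.379  0.268]
side release_tab [296. 342.] 0.17 [ 0.535 -0.418  0.1  ]
side jaw_pad [278. 348.] 0.73 [ 0.561 -0.397  0.145]
side jaw_pad [278. 346.] 0.53 [ 0.555 -0.394  0.148]
side lid_top [278. 347.] 0.78 [ 0.56  -0.394  0.146]
side lid_top [234. 305.] 0.18 [ 0.487 -0.282  0.251]
side press [292. 325.] 0.92 [ 0.515 -0.359  0.03 ]
side press [235. 302.] 0.19 [ 0.478 -0.283  0.256]
side nest [298. 344.] 0.83 [ 0.54  -0.422  0.093]
side nest [278. 345.] 0.37 [ 0.555 -0.393  0.145]
top [[0.15, -0.93, 0.34, 0.21], [-0.99, -0.14, 0.05, -0.17], [-0.0, -0.34, -0.94, 1.24]]
top trigger_end [252. 387.] 0.6 [ 0.516 -0.315  0.07 ]
top release_tab [220. 430.] 0.64 [ 0.561 -0.39   0.27 ]
top jaw_pad [236. 417.] 0.46 [ 0.546 -0.378  0.176]
top jaw_pad [247. 406.] 0.22 [ 0.508 -0.35   0.18 ]
top lid_top [236. 416.] 0.7 [ 0.516 -0.358  0.262]
top lid_top [247. 408.] 0.24 [ 0.522 -0.365  0.134]
top press [256. 390.] 0.57 [ 0.506 -0.327  0.065]
top trigger [236. 405.] 0.66 [ 0.513 -0.331  0.265]
top nest [248. 411.] 0.8 [ 0.522 -0.373  0.131]
['Unreachable', 'camera', 'camera_info', 'get_obs', 'job_done', 'search_frame', 'spot_point', 'tip_reach']
```

View pics/top_crop.png

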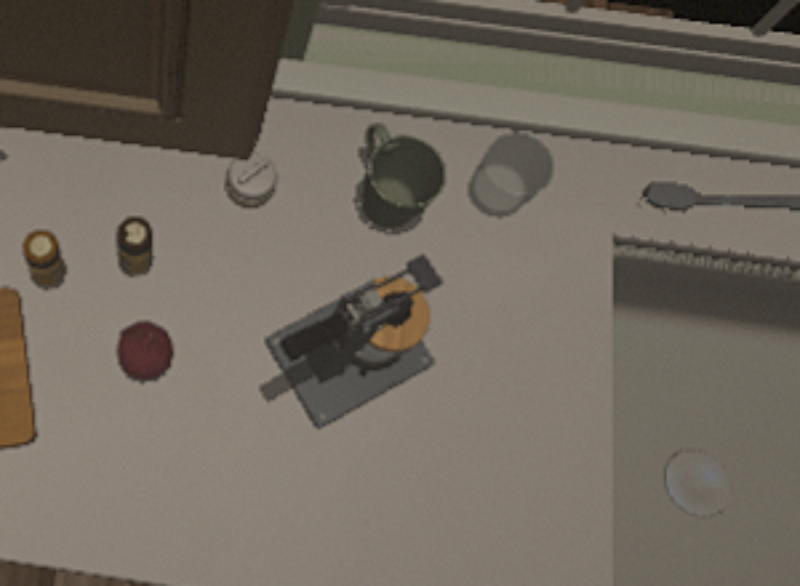

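View pics/side0.png

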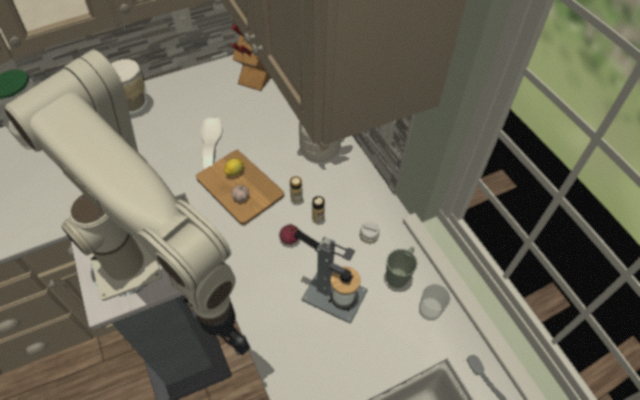

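```bash
cat >> h.py <<'E'
from scipy.spatial.transform import Rotation as R
def togo(P):
    o=get_obs();return np.round(R.from_quat(o["tool_rot"]).inv().apply(np.array(P)-o["eef_pos"])*100,2)
E
python3 - <<'E'
from h import *
im,d=camera("top")
for rc in [(176,362),(178,330),(150,362),(168,330)]:print(rc,np.round(world("top",rc,d),3))
print(togo([.477,-.282,.33]),togo([.207,-.455,.33]))
E
```

```text
(176, 362) [ 0.547 -0.197  0.506]
(178, 330) [ 0.758 -0.112 -0.001]
(150, 362) [ 0.547 -0.187  0.614]
(168, 330) [ 0.547 -0.133  0.522]
[31.75 -4.58 -8.47] [ 0.01 -0.01 -8.47]
```

Call:
{"name": "arm_command", "arguments": {"translation": [[1,0,-3.5],[4,-0.5,-7.5],[8,-1,-7.5],[12,-1.5,-7.5],[15,-2.2,-7.5]], "turn": [0,0,0,0,0], "hand": [1,1,1,1,1]}}

```text
clock: 1.27
eef_pos: [0.3366, -0.3725, 0.3216]
tool_rot: [0.977, 0.212, 0.001, 0.001]
ft_force: [0.7, -1.1, -0.4]
grip_width: 0.0251
```

Call:
{"name": "arm_command", "arguments": {"translation": [[4,-0.5,0],[7,-1,0],[10,-1.6,0],[11,-1.8,0],[11,-1.8,0]], "turn": [-0.1,-0.2,-0.25,-0.25,-0.25], "hand": [1,1,1,1,1]}}

```text
clock: 1.68
eef_pos: [0.4288, -0.3096, 0.3199]
tool_rot: [0.943, 0.334, -0.0, -0.0]
ft_force: [-1.0, 0.0, 0.2]
grip_width: 0.0004
```

Run:
```python
from h import *
o=get_obs();print({k:np.round(v,3) for k,v in o.items()},tip_reach)
im,d=camera("wrist");cv2.imwrite("pics/w1.png",im[:,:,::-1])
print(np.round(np.linalg.inv(np.array(camera_info("wrist")["world_to_cam"]))[:3],2).tolist())
for n in("trigger_end","release_tab","jaw_pad","press"):
    for q in spot_point("wrist",n)[:2]:print(n,np.round(q["location"]),round(q["conf"],2),np.round(world("wrist",q["location"],d),3))
print(togo([.477,-.282,.30]))
```

```text
{'clock': np.float64(1.683), 'joint_pos': array([-0.625,  0.283,  0.253,  1.542,  0.   ,  1.836]), 'joint_vel': array([-0.059, -0.017, -0.02 ,  0.008, -0.028, -0.024]), 'tau': array([ 1.2360e+00, -3.9792e+01,  2.6072e+01, -2.6000e-02,  1.6500e-01,
        1.1500e-01]), 'eef_pos': array([ 0.429, -0.31 ,  0.32 ]), 'tool_rot': array([ 0.943,  0.334, -0.   , -0.   ]), 'ft_force': array([-0.997,  0.036,  0.158]), 'ft_torque': array([ 0.005,  0.028, -0.004]), 'grip_width': np.float64(0.0)} 0.014
[[0.63, -0.75, -0.21, 0.48], [-0.78, -0.6, -0.17, -0.27], [-0.0, 0.27, -0.96, 0.45]]
trigger_end [141. 326.] 0.55 [ 0.474 -0.284  0.257]
trigger_end [133. 446.] 0.19 [ 0.52  -0.332  0.278]
release_tab [152. 548.] 0.61 [ 0.552 -0.391  0.27 ]
jaw_pad [133. 450.] 0.65 [ 0.52  -0.334  0.281]
press [130. 367.] 0.65 [ 0.495 -0.303  0.248]
[5.87 0.84 2.04]
```

View pics/w1.png

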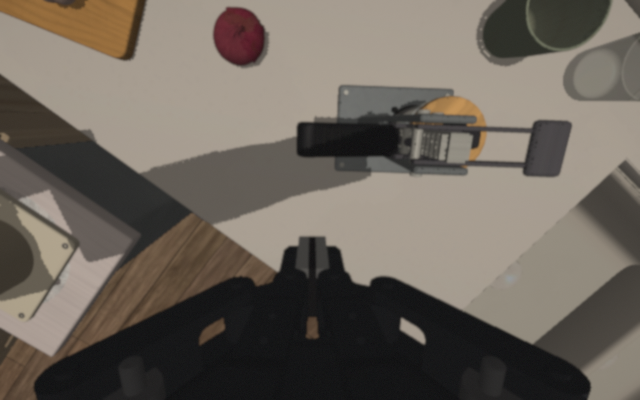

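Call:
{"name": "arm_command", "arguments": {"translation": [[2.5,0.3,0],[5,0.7,0],[5.75,0.75,1],[5.75,0.75,3.5],[5.75,0.75,4]], "turn": [0,0,0,0,0], "hand": [1,1,1,1,1]}}

```text
clock: 2.35
eef_pos: [0.4747, -0.2807, 0.2765]
tool_rot: [0.943, 0.332, -0.002, -0.002]
ft_force: [-0.7, 0.7, -2.2]
grip_width: -0.0001
```

Run:
```python
from h import *
o=get_obs();print(np.round(o["eef_pos"],4),np.round(o["ft_force"],1),togo([.476,-.283,.28]))
im,d=camera("wrist");cv2.imwrite("pics/w2.png",im[:,:,::-1])
P=o["eef_pos"]-[0,0,.014];print("tip px",pix("wrist",P))
for n in("trigger_end","release_tab"):
    for q in spot_point("wrist",n)[:2]:print(n,np.round(q["location"]),round(q["conf"],2),np.round(world("wrist",q["location"],d),3))
```

```text
[ 0.4747 -0.2807  0.2765] [-0.7  0.7 -2.2] [-0.04  0.26 -0.35]
tip px [252.11982746 313.72243223]
trigger_end [249. 316.] 0.81 [ 0.484 -0.275  0.282]
trigger_end [198. 456.] 0.2 [ 0.551 -0.368  0.173]
release_tab [267. 582.] 0.97 [ 0.556 -0.389  0.273]
```

View pics/w2.png

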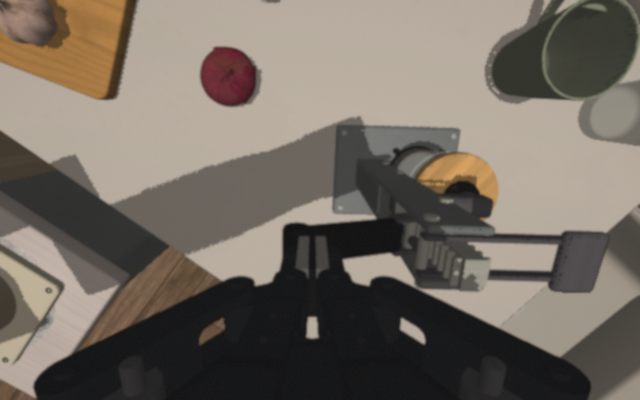

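Call:
{"name": "arm_command", "arguments": {"translation": [[0.4,0.4,0],[0.5,0.4,0.5],[0.5,0.4,1.0],[0.5,0.4,1.5],[0.5,0.4,2]], "turn": [0,0,0,0,0], "hand": [1,1,1,1,1]}}

```text
clock: 2.92
eef_pos: [0.4831, -0.2808, 0.2605]
tool_rot: [0.943, 0.332, 0.0, 0.0]
ft_force: [-1.7, 1.6, 3.5]
grip_width: -0.0
```

Call:
{"name": "arm_command", "arguments": {"translation": [[0,0,0.5],[0,0,1],[0,0,1.5],[0,0,1.8],[0,0,2]], "turn": [0,0,0,0,0], "hand": [1,1,1,1,1]}}

```text
clock: 3.33
eef_pos: [0.4825, -0.2802, 0.2399]
tool_rot: [0.943, 0.332, -0.0, -0.001]
ft_force: [-3.1, 3.3, 6.7]
grip_width: -0.0002
```

Call:
{"name": "arm_command", "arguments": {"translation": [[0,0,0.5],[0,0,1],[0,0,1.5],[0,0,1.8],[0,0,2.1]], "turn": [0,0,0,0,0], "hand": [1,1,1,1,1]}}

```text
clock: 3.75
eef_pos: [0.4834, -0.2812, 0.2208]
tool_rot: [0.943, 0.332, 0.001, 0.001]
ft_force: [-4.0, 1.4, 13.3]
grip_width: -0.0004
```

Call:
{"name": "arm_command", "arguments": {"translation": [[0,0,0.2],[0,0,0.3],[0,0,0.3]], "turn": [0,0,0], "hand": [1,1,1]}}

```text
clock: 4.0
eef_pos: [0.4837, -0.2817, 0.2182]
tool_rot: [0.943, 0.332, 0.001, 0.002]
ft_force: [-2.8, 2.3, 11.3]
grip_width: 0.0001
```

Call:
{"name": "arm_command", "arguments": {"translation": [[0,0,0.2],[0,0,0.2],[0,0,-1],[0,0,-3],[0,0,-5]], "turn": [0,0,0,0,0], "hand": [1,1,1,1,1]}}

```text
clock: 4.42
eef_pos: [0.4833, -0.2815, 0.2662]
tool_rot: [0.943, 0.332, -0.0, 0.001]
ft_force: [1.3, -1.3, 1.9]
grip_width: -0.0003
```

Call:
{"name": "arm_command", "arguments": {"translation": [[0,0,-0.5],[0,0,-1.2],[0,0,-1.2],[0,0,-1.2]], "turn": [0,0,0,0], "hand": [1,1,1,1]}}

```text
clock: 4.75
eef_pos: [0.4828, -0.2809, 0.2773]
tool_rot: [0.943, 0.332, -0.001, -0.0]
ft_force: [0.7, -1.3, 0.0]
grip_width: 0.0001
```

Run:
```python
from h import *
o=get_obs();print(np.round(o["eef_pos"],4),np.round(o["ft_force"],1))
im,d=camera("side");cv2.imwrite("pics/s1.png",cv2.resize(im[210:330,260:400,::-1],(700,600),interpolation=cv2.INTER_CUBIC))
for n in("trigger_end","jaw_pad","lid_top"):
    for q in spot_point("side",n)[:1]:print(n,np.round(q["location"]),round(q["conf"],2),np.round(world("side",q["location"],d),3))
```

```text
[ 0.4828 -0.2809  0.2773] [ 0.7 -1.3  0. ]
trigger_end [239. 302.] 0.63 [ 0.474 -0.292  0.254]
jaw_pad [279. 347.] 0.85 [ 0.559 -0.395  0.142]
lid_top [275. 345.] 0.57 [ 0.552 -0.394  0.164]
```

View pics/s1.png

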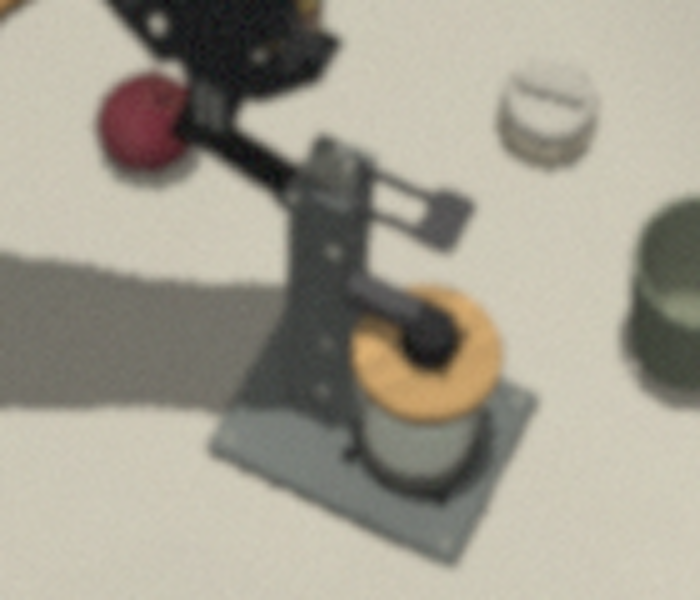

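Call:
{"name": "arm_command", "arguments": {"translation": [[0,0,0.8],[0,0,1.6],[0,0,2.4],[0,0,3],[0,0,3.4]], "turn": [0,0,0,0,0], "hand": [1,1,1,1,1]}}

```text
clock: 5.37
eef_pos: [0.4823, -0.28, 0.2431]
tool_rot: [0.943, 0.332, -0.001, -0.001]
ft_force: [-2.0, 3.5, 5.5]
grip_width: -0.0002
```

Call:
{"name": "arm_command", "arguments": {"translation": [[0,0,0.4],[0,0,0.7],[0,0,1],[0,0,1.2]], "turn": [0,0,0,0], "hand": [1,1,1,1]}}

```text
clock: 5.7
eef_pos: [0.4824, -0.2801, 0.2332]
tool_rot: [0.943, 0.332, 0.0, -0.0]
ft_force: [-5.1, 5.3, 13.2]
grip_width: -0.0001
```

Call:
{"name": "arm_command", "arguments": {"translation": [[0,0,0.15],[0,0,0.3]], "turn": [0,0], "hand": [1,1]}}

```text
clock: 5.87
eef_pos: [0.4825, -0.2802, 0.2308]
tool_rot: [0.943, 0.332, 0.0, -0.0]
ft_force: [-4.4, 4.3, 12.4]
grip_width: 0.0001
```

Call:
{"name": "arm_command", "arguments": {"translation": [[0,0,0.15],[0,0,0.3]], "turn": [0,0], "hand": [1,1]}}

```text
clock: 6.03
eef_pos: [0.4826, -0.2803, 0.228]
tool_rot: [0.943, 0.332, 0.0, 0.0]
ft_force: [-4.5, 4.3, 12.9]
grip_width: 0.0001
```

Call:
{"name": "arm_command", "arguments": {"translation": [[0,0,0.15],[0,0,0.3]], "turn": [0,0], "hand": [1,1]}}

```text
clock: 6.2
eef_pos: [0.4828, -0.2806, 0.2249]
tool_rot: [0.943, 0.332, 0.001, 0.0]
ft_force: [-4.6, 3.5, 12.7]
grip_width: 0.0
```

Call:
{"name": "arm_command", "arguments": {"translation": [[0,0,0.15],[0,0,0.2]], "turn": [0,0], "hand": [1,1]}}

```text
clock: 6.37
eef_pos: [0.483, -0.2808, 0.2228]
tool_rot: [0.943, 0.332, 0.001, 0.001]
ft_force: [-4.2, 3.4, 11.2]
grip_width: -0.0
```

Call:
{"name": "arm_command", "arguments": {"translation": [[0,0,0.15],[0,0,0.2]], "turn": [0,0], "hand": [1,1]}}

```text
clock: 6.53
eef_pos: [0.4831, -0.281, 0.221]
tool_rot: [0.943, 0.332, 0.001, 0.001]
ft_force: [-3.3, 3.1, 11.1]
grip_width: 0.0002
```

Call:
{"name": "arm_command", "arguments": {"translation": [[0,0,0.15],[0,0,0.3]], "turn": [0,0], "hand": [1,1]}}

```text
clock: 6.7
eef_pos: [0.4834, -0.2814, 0.2184]
tool_rot: [0.943, 0.332, 0.001, 0.001]
ft_force: [-3.7, 2.5, 12.6]
grip_width: -0.0002
```

Call:
{"name": "arm_command", "arguments": {"translation": [[0,0,0.15],[0,0,0.2]], "turn": [0,0], "hand": [1,1]}}

```text
clock: 6.87
eef_pos: [0.4837, -0.2817, 0.2165]
tool_rot: [0.943, 0.332, 0.001, 0.002]
ft_force: [-2.8, 1.7, 12.9]
grip_width: 0.0003
```

Call:
{"name": "arm_command", "arguments": {"translation": [[0,0,0.15],[0,0,0.15],[0,0,-1],[0,0,-3],[0,0,-5]], "turn": [0,0,0,0,0], "hand": [1,1,1,1,1]}}

```text
clock: 7.28
eef_pos: [0.4831, -0.2814, 0.2642]
tool_rot: [0.943, 0.332, -0.0, 0.0]
ft_force: [1.6, -1.3, 1.9]
grip_width: 0.0004
```

Call:
{"name": "arm_command", "arguments": {"translation": [[0,0,-0.5],[0,0,-1.2],[0,0,-1.2],[0,0,-1.2]], "turn": [0,0,0,0], "hand": [1,1,1,1]}}

```text
clock: 7.62
eef_pos: [0.4828, -0.2808, 0.2754]
tool_rot: [0.943, 0.332, -0.0, -0.0]
ft_force: [0.1, 0.1, -0.7]
grip_width: -0.0004
```

Call:
{"name": "arm_command", "arguments": {"translation": [[0,0,0.8],[0,0,1.6],[0,0,2.4],[0,0,2.9],[0,0,3.2]], "turn": [0,0,0,0,0], "hand": [1,1,1,1,1]}}

```text
clock: 8.03
eef_pos: [0.4821, -0.2798, 0.2428]
tool_rot: [0.943, 0.332, -0.001, -0.002]
ft_force: [-1.9, 2.3, 5.4]
grip_width: -0.0001
```

Call:
{"name": "arm_command", "arguments": {"translation": [[0,0,0.2],[0,0,0.4]], "turn": [0,0], "hand": [1,1]}}

```text
clock: 8.2
eef_pos: [0.4823, -0.2801, 0.2399]
tool_rot: [0.943, 0.332, -0.0, -0.001]
ft_force: [-3.8, 3.8, 6.3]
grip_width: -0.0003
```

Third stroke, now in small steps.

Call:
{"name": "arm_command", "arguments": {"translation": [[0,0,0.15],[0,0,0.3]], "turn": [0,0], "hand": [1,1]}}

```text
clock: 8.37
eef_pos: [0.4823, -0.2801, 0.2372]
tool_rot: [0.943, 0.332, -0.0, -0.001]
ft_force: [-3.9, 4.8, 7.4]
grip_width: -0.0001
```

Call:
{"name": "arm_command", "arguments": {"translation": [[0,0,0.15],[0,0,0.3]], "turn": [0,0], "hand": [1,1]}}

```text
clock: 8.53
eef_pos: [0.4823, -0.2801, 0.2346]
tool_rot: [0.943, 0.332, -0.0, -0.001]
ft_force: [-4.3, 4.8, 9.9]
grip_width: 0.0001
```

Call:
{"name": "arm_command", "arguments": {"translation": [[0,0,0.1],[0,0,0.2]], "turn": [0,0], "hand": [1,1]}}

```text
clock: 8.7
eef_pos: [0.4823, -0.2801, 0.2332]
tool_rot: [0.943, 0.332, -0.0, -0.001]
ft_force: [-5.0, 4.4, 11.3]
grip_width: -0.0
```

Call:
{"name": "arm_command", "arguments": {"translation": [[0,0,0.1],[0,0,0.2]], "turn": [0,0], "hand": [1,1]}}

```text
clock: 8.87
eef_pos: [0.4824, -0.2802, 0.2316]
tool_rot: [0.943, 0.332, 0.0, -0.0]
ft_force: [-5.1, 5.4, 12.1]
grip_width: -0.0
```

Call:
{"name": "arm_command", "arguments": {"translation": [[0,0,0.1],[0,0,0.2]], "turn": [0,0], "hand": [1,1]}}

```text
clock: 9.03
eef_pos: [0.4824, -0.2802, 0.2298]
tool_rot: [0.943, 0.332, 0.0, -0.0]
ft_force: [-4.9, 5.1, 13.2]
grip_width: 0.0002
```

Call:
{"name": "arm_command", "arguments": {"translation": [[0,0,0.1],[0,0,0.2]], "turn": [0,0], "hand": [1,1]}}

```text
clock: 9.2
eef_pos: [0.4825, -0.2804, 0.2279]
tool_rot: [0.943, 0.332, 0.0, 0.0]
ft_force: [-4.6, 5.0, 13.0]
grip_width: -0.0
```

Call:
{"name": "arm_command", "arguments": {"translation": [[0,0,0.1],[0,0,0.2]], "turn": [0,0], "hand": [1,1]}}

```text
clock: 9.37
eef_pos: [0.4827, -0.2805, 0.2261]
tool_rot: [0.943, 0.332, 0.0, 0.0]
ft_force: [-4.5, 5.3, 14.7]
grip_width: 0.0003
```

Call:
{"name": "arm_command", "arguments": {"translation": [[0,0,0.1],[0,0,0.2]], "turn": [0,0], "hand": [1,1]}}

```text
clock: 9.53
eef_pos: [0.4828, -0.2807, 0.2246]
tool_rot: [0.943, 0.332, 0.001, 0.001]
ft_force: [-5.3, 5.0, 16.6]
grip_width: -0.0003
```

Call:
{"name": "arm_command", "arguments": {"translation": [[0,0,0],[0,0,0]], "turn": [0,0], "hand": [1,1]}}

```text
clock: 9.7
eef_pos: [0.4828, -0.2807, 0.2247]
tool_rot: [0.943, 0.332, 0.001, 0.001]
ft_force: [-5.3, 5.4, 15.2]
grip_width: 0.0001
```

Run:
```python
from h import *
o=get_obs();print(np.round(o["eef_pos"],4),np.round(o["ft_force"],1))
im,d=camera("side");cv2.imwrite("pics/s2.png",cv2.resize(im[210:330,260:400,::-1],(700,600),interpolation=cv2.INTER_CUBIC))
for n in("jaw_pad","lid_top"):
    for q in spot_point("side",n)[:1]:print(n,np.round(q["location"]),round(q["conf"],2),np.round(world("side",q["location"],d),3))
for rc in [(273,346),(274,346),(275,346),(277,352),(284,352),(284,337),(288,340),(290,345),(272,334),(270,332)]:print(rc,np.round(world("side",rc,d),4))
```

```text
[ 0.4828 -0.2807  0.2247] [-5.3  5.4 15.2]
jaw_pad [281. 345.] 0.52 [ 0.554 -0.395  0.134]
lid_top [279. 347.] 0.83 [ 0.555 -0.4    0.15 ]
(273, 346) [ 0.5621 -0.383   0.1508]
(274, 346) [ 0.5599 -0.3868  0.1534]
(275, 346) [ 0.5586 -0.3893  0.153 ]
(277, 352) [ 0.5814 -0.3864  0.1173]
(284, 352) [ 0.5699 -0.4071  0.1219]
(284, 337) [ 0.5341 -0.3881  0.1186]
(288, 340) [ 0.5361 -0.4021  0.1181]
(290, 345) [ 0.545  -0.4141  0.1201]
(272, 334) [ 0.534 -0.367  0.152]
(270, 332) [ 0.5319 -0.3592  0.1518]
```

View pics/s2.png

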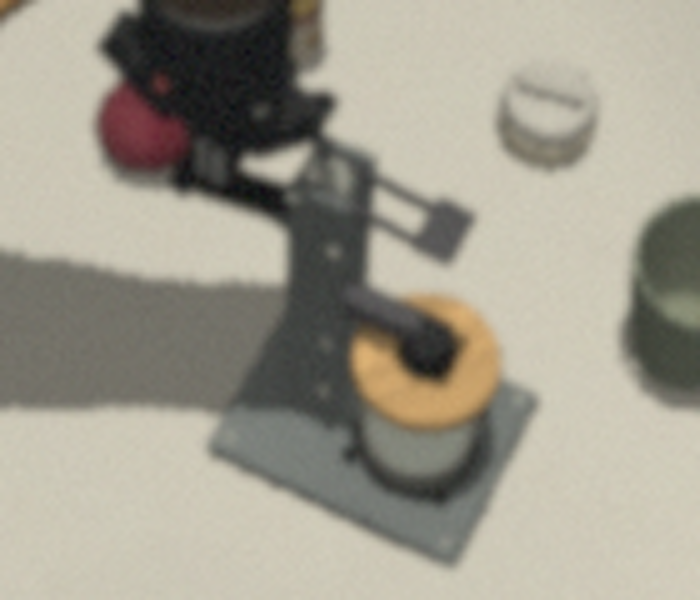

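Call:
{"name": "arm_command", "arguments": {"translation": [[0,0,0.1],[0,0,0.1]], "turn": [0,0], "hand": [1,1]}}

```text
clock: 10.02
eef_pos: [0.4829, -0.2807, 0.2239]
tool_rot: [0.943, 0.332, 0.001, 0.001]
ft_force: [-5.7, 4.5, 14.9]
grip_width: -0.0003
```

Run:
```python
from h import *
o=get_obs();print(np.round(o["eef_pos"],4),np.round(o["ft_force"],1))
im,d=camera("side")
zs=[]
for r in range(268,300):
  for c in range(328,362):
    R_,G,B=map(int,im[r,c])
    if R_-B>60: zs.append(world("side",(r,c),d)[2])
zs=np.array(zs);zs=zs[(zs>.11)&(zs<.14)];print(len(zs),np.median(zs),zs.std())
fz=[]
for rc in [(299,310),(300,312),(316,345),(318,348),(296,305)]:print(rc,np.round(world("side",rc,d),4))
```

```text
[ 0.4829 -0.2807  0.2239] [-5.7  4.5 14.9]
393 0.11985598136180542 0.0013766547417325197
(299, 310) [ 0.4694 -0.3541  0.0157]
(300, 312) [ 0.4735 -0.3591  0.0148]
(316, 345) [ 0.5372 -0.4435  0.0132]
(318, 348) [ 0.5424 -0.4522  0.0121]
(296, 305) [ 0.4612 -0.3375  0.0114]
```

Call:
{"name": "arm_command", "arguments": {"translation": [[0,0,0.1],[0,0,0.1]], "turn": [0,0], "hand": [1,1]}}

```text
clock: 10.23
eef_pos: [0.4829, -0.2808, 0.2232]
tool_rot: [0.943, 0.332, 0.001, 0.001]
ft_force: [-6.3, 5.3, 17.5]
grip_width: -0.0002
```

Call:
{"name": "arm_command", "arguments": {"translation": [[0,0,0],[0,0,0],[0,0,0.02],[0,0,0.03]], "turn": [0,0,0,0], "hand": [1,1,1,1]}}

```text
clock: 10.57
eef_pos: [0.4829, -0.2808, 0.223]
tool_rot: [0.943, 0.332, 0.001, 0.001]
ft_force: [-5.9, 4.9, 18.2]
grip_width: -0.0003
```

Call:
{"name": "arm_command", "arguments": {"translation": [[0,0,-1],[0,0,-3],[0,0,-5.5],[0,0,-9],[0,0,-12]], "turn": [0,0,0,0,0], "hand": [1,1,1,1,1]}}

```text
clock: 10.98
eef_pos: [0.4829, -0.2813, 0.3407]
tool_rot: [0.943, 0.332, -0.0, 0.0]
ft_force: [0.5, 0.7, 1.4]
grip_width: -0.0
```

Run:
```python
from h import *
o=get_obs();print(np.round(o["eef_pos"],4),np.round(o["ft_force"],1))
im,d=camera("wrist");cv2.imwrite("pics/w3.png",im[:,:,::-1])
for n in("trigger_end","release_tab"):
    for q in spot_point("wrist",n)[:2]:
        w=world("wrist",q["location"],d);print(n,np.round(q["location"]),round(q["conf"],2),np.round(w,3),togo(w))
```

```text
[ 0.4829 -0.2813  0.3407] [0.5 0.7 1.4]
trigger_end [218. 308.] 0.64 [ 0.48  -0.283  0.261] [-0.46 -0.34  8.45]
trigger_end [223. 384.] 0.32 [ 0.513 -0.328  0.266] [-0.68  5.26  7.98]
release_tab [229. 491.] 0.69 [ 0.558 -0.386  0.272] [-0.82 12.7   7.13]
```

View pics/w3.png

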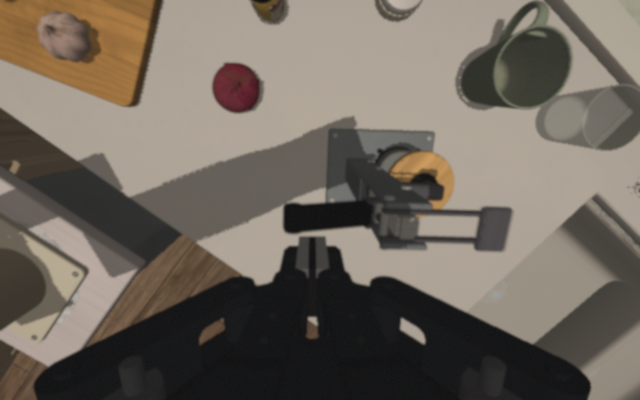

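Call:
{"name": "arm_command", "arguments": {"translation": [[-0.2,4,0],[-0.5,8,0],[-0.7,11.5,0],[-0.7,12.8,0.5],[-0.7,12.8,3]], "turn": [0,0,0,0,0], "hand": [1,1,1,1,1]}}

```text
clock: 11.55
eef_pos: [0.5606, -0.3894, 0.3085]
tool_rot: [0.944, 0.331, 0.001, 0.002]
ft_force: [-0.9, -0.4, 0.7]
grip_width: 0.0
```

Run:
```python
from h import *
o=get_obs();print(np.round(o["eef_pos"],4),np.round(o["ft_force"],1))
im,d=camera("wrist");cv2.imwrite("pics/w4.png",im[:,:,::-1])
print(pix("wrist",o["eef_pos"]-[0,0,.014]))
```

```text
[ 0.5606 -0.3894  0.3085] [-0.9 -0.4  0.7]
[259.65891362 323.81523709]
```

View pics/w4.png

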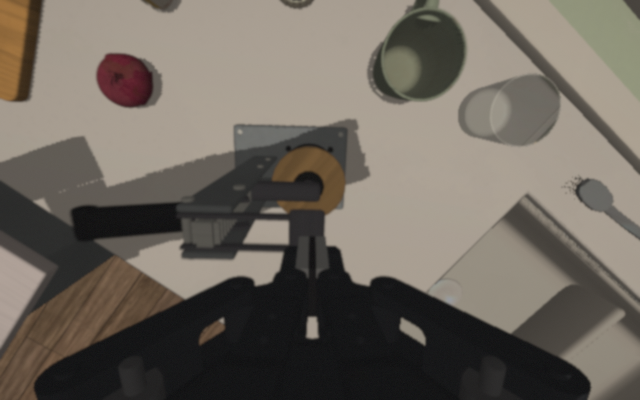

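Call:
{"name": "arm_command", "arguments": {"translation": [[0,0,1],[0,0,1.8],[0,0,2.5],[0,0,3.1],[0,0,3.7]], "turn": [0,0,0,0,0], "hand": [1,1,1,1,1]}}

```text
clock: 12.02
eef_pos: [0.5575, -0.385, 0.2724]
tool_rot: [0.943, 0.332, -0.0, -0.0]
ft_force: [-0.9, -0.5, 0.7]
grip_width: 0.0002
```

Call:
{"name": "arm_command", "arguments": {"translation": [[0,0,0.4],[0,0,0.7],[0,0,0.7],[0,0,0.7]], "turn": [0,0,0,0], "hand": [1,1,1,1]}}

```text
clock: 12.35
eef_pos: [0.5578, -0.385, 0.2662]
tool_rot: [0.943, 0.332, 0.0, 0.0]
ft_force: [-0.2, 0.2, -0.3]
grip_width: 0.0002
```

Run:
```python
from h import *
im,d=camera("side");cv2.imwrite("pics/s3.png",cv2.resize(im[210:330,260:400,::-1],(700,600),interpolation=cv2.INTER_CUBIC))
im,d=camera("wrist");a=cv2.resize(im[150:320,230:430,::-1],(600,510));cv2.imwrite("pics/w5.png",a)
q=cv2.imread("pics/s3.png");cv2.imwrite("pics/both.png",np.hstack([cv2.resize(q,(400,343)),cv2.resize(a,(400,343))]))
```

```text
(no output)
```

View pics/both.png

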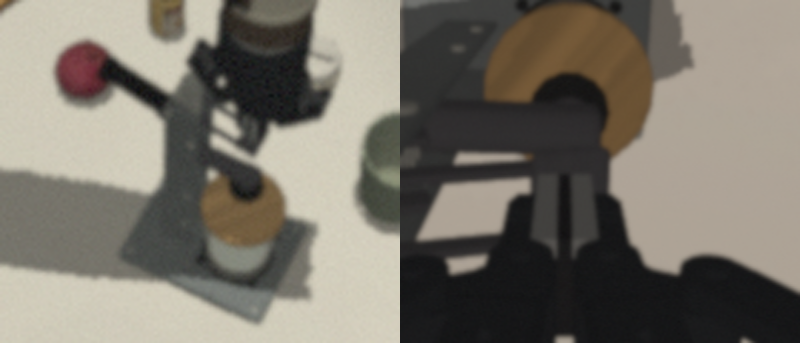

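Call:
{"name": "arm_command", "arguments": {"translation": [[0,0,0.2],[0,0,0.2],[0,0,0.2],[0,0,0.2],[0,0,0.2]], "turn": [0,0,0,0,0], "hand": [1,1,1,1,1]}}

```text
clock: 12.87
eef_pos: [0.5579, -0.3852, 0.2641]
tool_rot: [0.943, 0.332, 0.0, 0.0]
ft_force: [0.4, 0.3, 1.5]
grip_width: -0.0001
```

Call:
{"name": "arm_command", "arguments": {"translation": [[0,0,0],[0,0,0],[0,0,0],[0,0,0],[0,0,0]], "turn": [0,0,0,0,0], "hand": [1,1,1,1,1]}}

```text
clock: 13.28
eef_pos: [0.5577, -0.3851, 0.264]
tool_rot: [0.943, 0.332, -0.0, 0.0]
ft_force: [0.9, -0.4, 0.2]
grip_width: 0.0001
```

Run:
```python
from h import *
im,d=camera("side")
for r in range(258,276,2):print(r,[(c,*np.round(world("side",(r,c),d),3).tolist()) for c in (336,340,344)])
```

```text
258 [(336, 0.604, -0.257, -0.0), (340, 0.539, -0.381, 0.247), (344, 0.547, -0.388, 0.252)]
260 [(336, 0.601, -0.263, -0.001), (340, 0.539, -0.382, 0.238), (344, 0.545, -0.391, 0.249)]
262 [(336, 0.543, -0.357, 0.183), (340, 0.609, -0.275, 0.0), (344, 0.543, -0.395, 0.246)]
264 [(336, 0.54, -0.363, 0.185), (340, 0.549, -0.368, 0.186), (344, 0.616, -0.287, 0.001)]
266 [(336, 0.537, -0.369, 0.186), (340, 0.547, -0.374, 0.187), (344, 0.557, -0.377, 0.183)]
268 [(336, 0.536, -0.373, 0.183), (340, 0.544, -0.378, 0.185), (344, 0.553, -0.384, 0.188)]
270 [(336, 0.535, -0.374, 0.175), (340, 0.542, -0.382, 0.183), (344, 0.551, -0.389, 0.186)]
272 [(336, 0.548, -0.355, 0.12), (340, 0.542, -0.384, 0.174), (344, 0.549, -0.393, 0.184)]
274 [(336, 0.546, -0.359, 0.117), (340, 0.545, -0.381, 0.155), (344, 0.549, -0.393, 0.174)]
```

Call:
{"name": "arm_command", "arguments": {"translation": [[0,0,-1],[0,0,-2.5],[0,0,-5],[0,0,-8],[0,0,-11]], "turn": [0,0,0,0,0], "hand": [1,1,1,1,1]}}

```text
clock: 13.75
eef_pos: [0.557, -0.3847, 0.3747]
tool_rot: [0.943, 0.332, -0.001, -0.001]
ft_force: [0.6, -0.7, 1.7]
grip_width: 0.0003
```

Call:
{"name": "arm_command", "arguments": {"translation": [[-3,0,0],[-6,0,0],[-9,0,0],[-9,0,0],[-9,0,0]], "turn": [0,0,0,0,0], "hand": [1,1,1,1,1]}}

```text
clock: 14.17
eef_pos: [0.486, -0.4426, 0.3742]
tool_rot: [0.944, 0.33, -0.0, -0.0]
ft_force: [-0.4, 0.8, 0.3]
grip_width: -0.0
```

Run:
```python
from h import *
o=get_obs();print(np.round(o["eef_pos"],4),np.round(o["ft_force"],1))
im,d=camera("side");cv2.imwrite("pics/s4.png",cv2.resize(im[210:330,260:400,::-1],(700,600),interpolation=cv2.INTER_CUBIC))
zs=[]
for r in range(268,300):
  for c in range(328,362):
    R_,G,B=map(int,im[r,c])
    if R_-B>60: zs.append(world("side",(r,c),d)[2])
zs=np.array(zs);zs=zs[(zs>.11)&(zs<.14)];print("lid",len(zs),np.median(zs),zs.std())
print("jaw",[np.round(world("side",(266,c),d),3) for c in (336,340,344)])
for n in("trigger_end","release_tab"):
    for q in spot_point("side",n)[:1]:print(n,np.round(q["location"]),round(q["conf"],2),np.round(world("side",q["location"],d),3))
```

```text
[ 0.486  -0.4426  0.3742] [-0.4  0.8  0.3]
lid 356 0.11962053209075696 0.0015340194767203027
jaw [array([ 0.484, -0.455,  0.371]), array([ 0.546, -0.374,  0.188]), array([ 0.556, -0.379,  0.188])]
trigger_end [238. 300.] 0.49 [ 0.471 -0.288  0.256]
release_tab [238. 303.] 0.15 [ 0.478 -0.293  0.255]
```

View pics/s4.png

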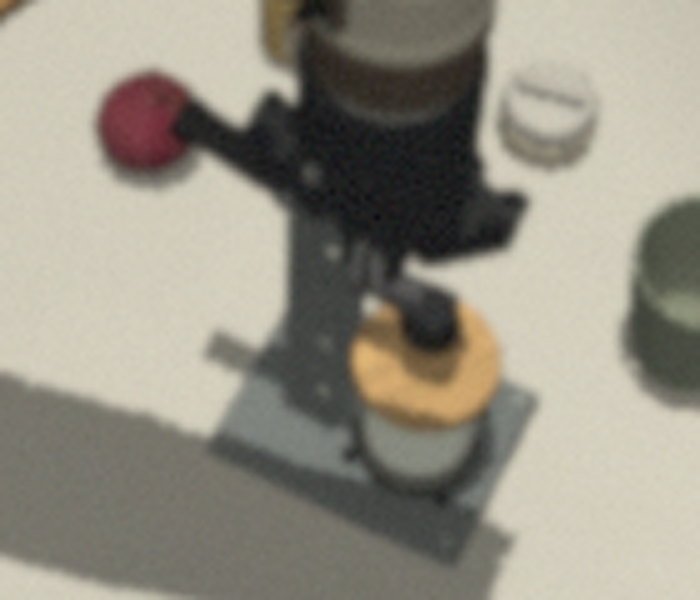

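Run:
```python
from h import *
for cam in("top","wrist"):
    im,d=camera(cam)
    for n in("trigger_end","release_tab","jaw_pad"):
        for q in spot_point(cam,n)[:1]:print(cam,n,round(q["conf"],2),np.round(world(cam,q["location"],d),3))
print(job_done(), get_obs()["clock"])
```

```text
top trigger_end 0.78 [ 0.477 -0.292  0.254]
top release_tab 0.61 [ 0.39  -0.284  0.739]
top jaw_pad 0.45 [ 0.372 -0.268  0.73 ]
wrist trigger_end 0.69 [ 0.474 -0.282  0.258]
wrist release_tab 0.62 [ 0.556 -0.388  0.269]
the job is handed in; nothing more can be done
the job is handed in; nothing more can be done
```

The job is handed in. The press pushed the lid home, and the jaw, trigger and release tab all came back up. I never got a verdict from the judge, so this rests on my own measurements.

- **Pressing:** It took two full trigger strokes and a third, partial one. I stopped the third when the push went stiff at about 18 N vertical, the top of the 15 to 18 N range, and held it there for about 0.3 s. I then let the trigger fully up.
- **Release:** I pressed the tab about 20 mm and held it for about a second. The force sensor felt almost nothing on the tab (under 2 N), so I confirmed the release from the cameras: the top of the jaw arm rose from about 152 mm to 186 mm.
- **Last checks:**

| What | Measured | Should be |
|---|---|---|
| Lid top | about 119.6 mm (single readings scatter by about 1.5 mm) | 120 mm when home |
| Jaw arm top | about 188 mm, 35 mm above its pressed height | 31.5 mm rise puts it fully up |
| Trigger end | 254 to 258 mm | above 252 mm |
| Release tab | 269 mm (wrist camera) | above 255 mm |

- **Jar and surroundings:** The last side picture shows the jar upright in its place and the timer and onion where they were. I did not look at the other bystanders again. The gripper is clear of everything.
- **Readings that disagreed:** In the last top and side pictures the arm hid the tab. Those detections landed on the arm or the trigger, so I ignored them.

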